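# Start the crank bolt in its threaded boss

### The job

Start the crank bolt in the threaded boss of the bracket: grip the blue handgrip on the red crank, wind it backward (counter-clockwise seen from above) until you feel the bolt drop into its thread, then wind it forward (clockwise) one full turn. Finish still gripping the handgrip, with the bolt held steady at that one turn; do not let go. Leave the parts lying around it where they are.

Things in the scene. Friction and masses are not known exactly. Their poses are not given: they have to be found in the camera images.
- bracket: Fixed galvanised bracket: plate 150 x 130 x 8 mm on the table, an upright steel boss 52 mm in diameter in its middle, 68 mm high over the table, and two low ears (44 mm high). Origin: underside of the plate, on the boss's axis; z up, x along the 150 mm side. A loose flange nut lies on one corner of the plate.
- boss_top (a point): Centre of the boss's mouth, on the vertical bolt axis, 68 mm above the table; axes as the bracket's. The bolt (coarse thread 29 mm across, hexagon head) stands upright in it.
- head_top (a point): Centre of the top of the bolt's head, on the bolt axis, 110 mm above the table at the start; its x axis points along the crank. From the head a red crank arm (22 mm wide, 12 mm thick, upper face level with this point) reaches out to the upright crank pin, 60 mm from the axis. It turns and goes down with the bolt.
- pin_top (a point): Centre of the top of the crank pin (12 mm thick, cap 18 mm), 68 mm above the arm's upper face, 60 mm from the bolt axis; at the start 178 mm above the table.
- grip_mid (a point): Axis of the blue handgrip, an upright cylinder 30 mm across, 42 mm long; this point is 24 mm above its lower end, which rests on the crank arm. It spins freely on the crank pin, so a gripper of fixed yaw can carry it round, and slides up to 22 mm up the pin, so at constant height the bolt can still go down. Pressing it down presses the bolt. Keep fingertips above the arm.
- crank_bolt (a joint): Crank angle, rad, growing counter-clockwise from above (backward); 0 points along the bracket's +x. Starts at -2.6 to -0.8 perched on the blunt thread end: wound forward it butts near -3.5. Wound backward it drops 8 mm at 0 to 0.3; stop at 1.5. Then forward it screws in 8 mm a turn, one turn being about -6.3; hard end -8.5. Needs a few N at the handgrip; stays where left.
- bolt_height (a joint): Height of the bolt over its perched start, m: 0 to -0.001 at the start, about -0.008 once dropped into the thread, about -0.016 one turn further. It cannot be lifted out (2 mm at most). Bolt and crank weigh about 0.55 kg, and their weight makes the drop.
- blue_roller: Bystander: blue roller standing on end, 72 mm in diameter, 110 mm high; origin under its centre.
- red_roller: Bystander: red roller standing on end, 60 mm in diameter, 75 mm high; origin under its centre.
- black_roller: Bystander: black roller standing on end, 64 mm in diameter, 90 mm high; origin under its centre.
- u_bracket: Bystander: galvanised U bracket, 80 x 50 x 60 mm, open upward; origin under its centre.
- spanner: Bystander: spanner lying flat, 200 mm long; origin under its centre.
- collar: Bystander: brass collar lying flat, 56 mm in diameter, 20 mm high; origin under its centre.
- flange_nut: Bystander: small dark nut, 28 mm in diameter, 14 mm high, lying on the bracket's plate; origin under its centre.

How it is judged:
On the way, in this order (a step that is already met when the one before it is completed fails the run):
1. the bolt was wound backward and dropped into its thread (value of joint crank_bolt above -0.1 rad and value of joint bolt_height below -0.006 m), for 0.05 s.
2. the bolt was wound forward about one turn (value of joint crank_bolt below -4.9 rad and value of joint bolt_height below -0.012 m), for 0.1 s.
At the end, for the whole second after the job is handed in: The bolt has been dropped into its thread and wound forward about one turn (crank between -4.9 and -7.5 rad, where the drop is at 0; bolt at least 11 mm below its perched height), stands still, and the fingers grip the handgrip with more than 5 N through the last second (value of joint crank_bolt between -7.5 and -4.9 rad and value of joint bolt_height below -0.011 m and velocity of joint crank_bolt between -0.1 and 0.1 rad/s and contact force between the fingers and handgrip above 5 N); the arm keeps its last pose, push and grip.
It fails at once if a loose part nearby was pushed out of place (over 25 mm) (distance of any of blue_roller, red_roller, black_roller, u_bracket, spanner, collar, flange_nut from where it was at the start of the episode above 0.025 m).
It also fails if it takes over 53 s, if anything falls off the work surface, if the arm or the gripper's body presses on something with over 40 N, if the wrist force passes 120 N, or if a joint passes its speed limit or range.

### The arm

A 6-joint arm with a two-finger parallel gripper is mounted at the origin on the work surface. World frame = base frame: x ahead of the robot, y to its left, z up, the work surface at z = 0. Lengths are in m, angles in rad, forces in N, time in s.
With the tool pointing down it reaches from about 0.15 to 0.775 m from the base axis. Payload 6.1 kg.
Tool frame: the origin (TCP) lies midway between the tips of the shut fingers; the grasp point (between the pads) lies 19 mm behind it; z points along the fingers, y is the line along which they close (so a half turn about z gives the same grasp; the last joint's range is limited). The gripper opens to 85 mm and grips with 20 to 120 N. Pads are 22 mm wide; open, the fingers measure 114 mm over their backs; the gripper's body (76 mm by 85 mm) begins 54 mm behind the grasp point. The pads swing forward as they close: fully open they stand 13 mm farther back than shut.
Start: joints at [1.237, 0.126, -0.04, 1.405, 0, 1.571], TCP at [0.172, 0.496, 0.231] pointing down, gripper open.
Joint ranges: [-2.72, 2.72], [-0.95, 1.95], [-1.27, 1.35], [-1.78, 2.02], [-1.46, 1.47], [-3.14, 3.14]. Speed limits (rad/s): [2.39, 2.39, 3.01, 3.14, 3.14, 3.14].

### API

Orientations are given as a rotation vector (axis times angle).
In Python, from cell import arm, optics gives the robot as it stands. The module is installed in compiled form; this text tells all that it offers.
- The arm moves only by the tool apply_moves, never from a script. Its argument "increments" is a list of rows, each a list of 3 entries, a list of its own where there are three numbers: the shift along the tool's x, y, z in mm, then the turn, a rotation vector about the tool's x, y, z in degrees, then the finger opening in mm, from 0 to 85.4. A call has 1 to 12 rows; each row shifts and turns the commanded pose from where the row before left it, along the tool's axes as they then stand; what a row does not reach is not made up. A row lasts 1/8 s, in which the tool goes at most 62.5 mm and 10.7 degrees, less where a joint would pass 70% of its speed; a pose out of reach is approached as far as the arm can. A call is refused whole if a number of a shift passes 62.5 or a number of a turn 10.7, either way. A call with a gripper value outside its range is refused whole. The fingers move at their own pace and stop on an object; "force" is the grip in N (left out, the last holds). Time passes only in rows, so rows that do not move let the fingers close. It gives the time, the measured TCP pose, the force, the opening and the grip force at its end, in the units of the state.
- arm.observe(): the state, without advancing time (a new reading comes with each control period).
- optics.capture(name): name is "side" or "top" or "wrist"; returns a dict with "image" (420x560x3 uint8, blue, green, red), "camera_matrix" (3x3 intrinsics, pixels), "k1" (the pictures are not rectified: a ray, as slopes to the right and down, at radius r is drawn at 1 + k1 r^2 times it, then the intrinsics apply), "R" (3x3) and "t" (3): a world point X has camera coordinates R X + t; the wrist camera has in their place "tool_from_camera" (4x4, takes a point from camera to tool coordinates, whose origin is the TCP and whose axes are the flange's). Camera axes: x right, y down, z forward; pixel columns grow to the right and rows downward; lengths in m; the calibration is good to about 2 mm. A picture is of the moment at which its call begins: read the wrist's pose just before it. There is no depth.
- arm.hand_in(): hands the job in; it is judged then, once.
The state is a dict: "time": time; "joint_pos": joint angles; "qvel": joint speeds; "joint_torque": joint torques, N m; "tcp_pos": TCP position; "eef_rot": TCP orientation; "ft_force": force on the tool from outside, world axes, zero at the start; "wrist_torque": the same for the moment, N m; "gripper_width": opening from 0.0 (shut) to 1.0 (fully open); "grasp_force": force on a finger pad.
Only numpy, scipy, OpenCV 4.12 (cv2) and the standard library are available. Lean on these libraries where they do the work, as an engineer would, in place of code of your own. Each camera call takes 0.05 s, during which the arm holds its last target. There are 200 camera calls.

## Working session

There is one attempt and no reset: what is moved stays moved. The work goes in short steps, Python scripts to look and compute and a tool call to move; the robot and the scene stay as the last step left them, time stands still between calls to the robot, and variables do not carry over. Pictures are saved under pics/ and viewed, at most 10 in all, crops included, and the job is handed in when it is done.

Besides the shell and the picture viewer there is one more tool, called by a JSON object that holds its "op" and its "data". apply_moves: Moves the arm, as the interface text tells. Its arguments: {"type":"object","properties":{"increments":{"type":"array","items":{"type":"array"}},"force":{"type":"number"}},"required":["increments"]}

```bash
mkdir -p pics; python3 - <<'E'
from cell import arm, optics
import cv2, numpy as np
s=arm.observe(); print({k:np.round(v,3).tolist() for k,v in s.items()})
for n in("top","side"):
    c=optics.capture(n); cv2.imwrite(f"pics/{n}0.png",c["image"])
    print(n,c["camera_matrix"].tolist(),c["k1"],np.round(c["R"],4).tolist(),np.round(c["t"],4).tolist())
    np.savez(f"{n}.npz",**c)
E
```

```text
{'time': 0.0, 'joint_pos': [1.237, 0.126, -0.041, 1.405, 0.0, 1.571], 'qvel': [0.0, -0.0, -0.002, 0.001, 0.001, -0.001], 'joint_torque': [-0.001, -43.592, 35.292, 0.017, -0.0, -0.0], 'tcp_pos': [0.172, 0.496, 0.231], 'eef_rot': [-0.522, -3.098, 0.002], 'ft_force': [-0.227, -0.497, -0.735], 'wrist_torque': [0.013, -0.002, -0.019], 'grasp_force': 0.0, 'gripper_width': 0.999}
top [[381.09522810381935, 0.0, 279.2850426189579], [0.0, 381.09522810381935, 205.38350640865394], [0.0, 0.0, 1.0]] 0.01660913072533874 [[0.0795, -0.9968, 0.0016], [-0.9767, -0.0782, -0.1997], [0.1992, 0.0144, -0.9799]] [-0.0315, 0.5612, 0.9486]
side [[489.35103271539685, 0.0, 285.942912523767], [0.0, 489.35103271539685, 209.61555422520516], [0.0, 0.0, 1.0]] -0.076206024561442 [[0.9924, -0.1232, -0.0031], [-0.0732, -0.5693, -0.8189], [0.0991, 0.8129, -0.5739]] [-0.5458, 0.1188, 1.3274]
```

View pics/top0.png

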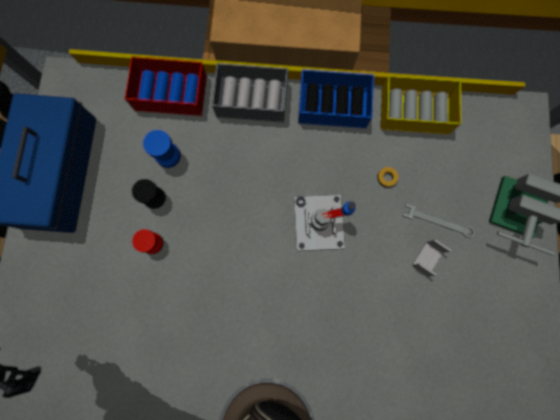

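View pics/side0.png

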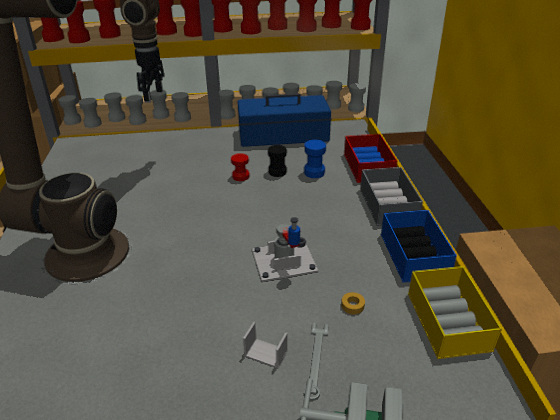

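The top view shows the bracket plate around (320,222) with the blue grip at about (348,208), crank pointing right (−y). The side view shows the grip near (294,235), standing clear of other parts.

```bash
cat > h.py <<'E'
import cv2, numpy as np
def ray(c,uv):
    K=c["camera_matrix"]; d=(np.array(uv,float)-[K[0,2],K[1,2]])/K[0,0]; s=d.copy()
    for _ in range(10): s=d/(1+c["k1"]*(s@s))
    R=c["R"]; v=R.T@np.array([s[0],s[1],1]); return -R.T@c["t"],v/np.linalg.norm(v)
def plane(c,uv,z):
    o,v=ray(c,uv); return o+v*(z-o[2])/v[2]
def two(c1,p1,c2,p2):
    o1,v1=ray(c1,p1);o2,v2=ray(c2,p2)
    a=np.linalg.lstsq(np.c_[v1,-v2],o2-o1,rcond=None)[0]
    A,B=o1+v1*a[0],o2+v2*a[1]; return (A+B)/2,np.linalg.norm(A-B)
def blobs(img,lo,hi,win,mn=8):
    x0,y0,x1,y1=win; m=cv2.inRange(cv2.cvtColor(img,cv2.COLOR_BGR2HSV),lo,hi)
    k=np.zeros_like(m);k[y0:y1,x0:x1]=m[y0:y1,x0:x1]
    n,l,s,c=cv2.connectedComponentsWithStats(k)
    return [(s[i].tolist(),c[i].round(1).tolist()) for i in range(1,n) if s[i,4]>=mn],k
E
python3 - <<'E'
from h import *
T=dict(np.load("top.npz"));S=dict(np.load("side.npz"))
bt,_=blobs(T["image"],(100,120,50),(130,255,255),(290,185,365,255))
bs,_=blobs(S["image"],(100,120,40),(130,255,255),(260,210,325,260))
print(bt,bs)
for n,C,w in(("rt",T,(290,185,365,255)),("rs",S,(260,210,325,260))):
    print(n,blobs(C["image"],(0,150,60),(8,255,255),w)[0],blobs(C["image"],(172,150,60),(180,255,255),w)[0])
if bt and bs: print(two(T,bt[0][1],S,bs[0][1]))
# plate
b,m=blobs(T["image"],(0,0,130),(180,60,255),(285,185,355,260),100);print(b)
r=cv2.minAreaRect(cv2.findNonZero(m));bx=cv2.boxPoints(r);P=np.array([plane(T,p,.008) for p in bx]);print(r,P.round(3),P.mean(0).round(4),np.linalg.norm(np.diff(P,axis=0),axis=1))
a=cv2.resize(T["image"][180:265,285:370],None,fx=6,fy=6,interpolation=2);e=cv2.resize(S["image"][205:290,240:325],None,fx=6,fy=6,interpolation=2)
cv2.imwrite("pics/c1.png",cv2.resize(np.hstack([a,e]),(800,400)))
E
```

```text
[([342, 202, 13, 13, 91], [347.2, 208.9])] [([288, 226, 13, 19, 189], [294.0, 235.5])]
rt [([327, 209, 15, 9, 93], [334.0, 213.2])] [([340, 209, 3, 7, 8], [341.0, 212.1])]
rs [([282, 231, 6, 9, 26], [285.1, 234.7])] []
(array([ 0.55157486, -0.1539514 ,  0.12642967]), np.float64(0.0013178549420287547))
[([295, 195, 49, 55, 1302], [315.5, 223.1])]
((318.94921875, 222.08615112304688), (53.30668640136719, 46.70575714111328), 86.8201675415039) [[ 0.599 -0.025  0.008]
 [ 0.617 -0.154  0.008]
 [ 0.47  -0.169  0.008]
 [ 0.453 -0.044  0.008]] [ 0.5349 -0.098   0.008 ] [0.13009617 0.14791693 0.12644622]
```

View pics/c1.png

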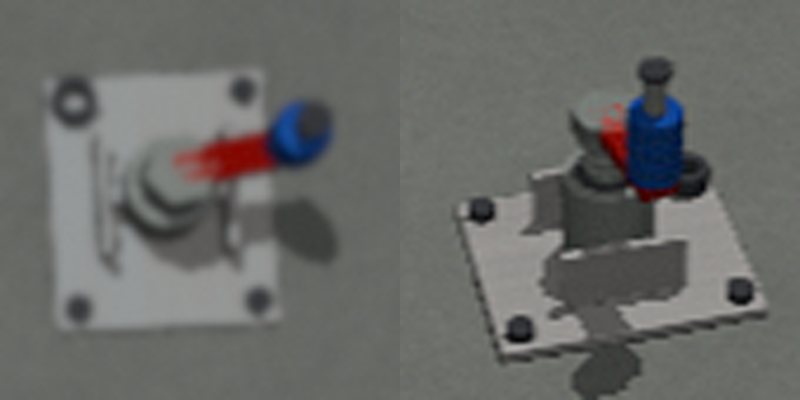

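{"op": "apply_moves", "data": {"increments": [[[-56, 0.5, 0], [0, 0, 6], 85], [[-56, 0.5, 0], [0, 0, 6], 85], [[-56, 0.5, 0], [0, 0, 6], 85], [[-56, 0.5, 0], [0, 0, 6], 85], [[-56, 0.5, 0], [0, 0, 6], 85], [[-56, 0.5, 0], [0, 0, 6], 85], [[-57, 0.5, 0], [0, 0, 6], 85], [[-57, 0.5, 0], [0, 0, 6], 85], [[-57, 0.5, 0], [0, 0, 6], 85], [[-57, 0.5, 0], [0, 0, 6], 85], [[0, 0, 0], [0, 0, 0], 85], [[0, 0, 0], [0, 0, 0], 85]], "force": 60}}

```text
time: 1.6
tcp_pos: [0.5478, 0.11, 0.2309]
eef_rot: [-2.001, -2.421, 0.001]
ft_force: [0.3, 0.9, 1.1]
gripper_width: 0.999
grasp_force: 0.0
```

```bash
cat >> h.py <<'E'
from scipy.spatial.transform import Rotation as Ro
def shift(s,target):
    R=Ro.from_rotvec(s["eef_rot"]).as_matrix(); return (R.T@(np.array(target)-s["tcp_pos"])*1000).round(1),R
E
python3 - <<'E'
from cell import arm,optics
from h import *
s=arm.observe();T=dict(np.load("top.npz"))
d,R=shift(s,[.5516,-.154,.19]);print(s["time"],s["tcp_pos"],s["joint_pos"],d,R.round(3).tolist())
w=optics.capture("wrist");cv2.imwrite("pics/w1.png",w["image"]);np.savez("wrist.npz",tcp=s["tcp_pos"],Rt=R,**w)
print(w["tool_from_camera"],w["camera_matrix"][0])
print("head",plane(T,(322.8,216.1),.11))
E
```

```text
1.6 [0.54781163 0.10997085 0.23092786] [1.97890392e-01 1.91020289e-01 3.67374980e-02 1.41732844e+00
 4.19984666e-04 1.57924673e+00] [-260.   -46.    40.9] [[-0.188, 0.982, -0.001], [0.982, 0.188, 0.0], [0.0, -0.001, -1.0]]
[[ 1.22295198e-04 -9.57347724e-01 -2.88938263e-01  7.42902161e-02]
 [ 9.99999598e-01 -1.39490434e-04  8.85434820e-04 -8.62919673e-04]
 [-8.87973134e-04 -2.88938255e-01  9.57347323e-01 -1.42490281e-01]
 [ 0.00000000e+00  0.00000000e+00  0.00000000e+00  1.00000000e+00]] [311.64411609   0.         276.23811681]
head [ 0.53265142 -0.09720888  0.11      ]
```

View pics/w1.png

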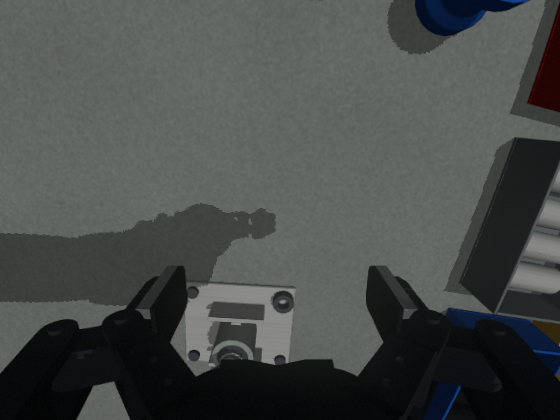

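The wrist view shows the bracket at (240,325) with the flange nut at (282,300); the grip is still hidden by the gripper below. Moving over the grip.

{"op": "apply_moves", "data": {"increments": [[[-43, -8, 0], [0, 0, 0], 85], [[-43, -8, 0], [0, 0, 0], 85], [[-43, -8, 0], [0, 0, 0], 85], [[-43, -8, 0], [0, 0, 0], 85], [[-43, -7, 0], [0, 0, 0], 85], [[-45, -7, 0], [0, 0, 0], 85], [[0, 0, 0], [0, 0, 0], 85], [[0, 0, 0], [0, 0, 0], 85]]}}

```text
time: 2.65
tcp_pos: [0.552, -0.1525, 0.2312]
eef_rot: [-1.999, -2.423, -0.0]
ft_force: [0.5, -0.3, -0.1]
gripper_width: 0.996
grasp_force: 0.0
```

```bash
python3 - <<'E'
from cell import arm,optics
from h import *
s=arm.observe()
d,R=shift(s,[.5516,-.154,.123]);print(s["time"],s["tcp_pos"],s["joint_pos"].__repr__(),d)
w=optics.capture("wrist");cv2.imwrite("pics/w2.png",w["image"]);
M=w["tool_from_camera"];Rc=(R@M[:3,:3]).T;c=dict(camera_matrix=w["camera_matrix"],k1=w["k1"],R=Rc,t=-Rc@(R@M[:3,3]+s["tcp_pos"]),image=w["image"])
np.savez("wrist.npz",**c)
for n,lo,hi in(("b",(100,120,40),(130,255,255)),("r",(0,150,60),(8,255,255))):
    for b in blobs(w["image"],lo,hi,(100,100,450,420),60)[0]: print(n,b,plane(c,b[1],.131 if n=="b" else .11).round(4))
E
```

```text
2.65 [ 0.55199133 -0.15253857  0.23117965] array([-2.69858965e-01,  2.17657878e-01,  7.01879754e-02,  1.42377125e+00,
        4.75241812e-04,  1.10952170e+00]) [ -1.4  -0.6 108.2]
b ([255, 195, 38, 41, 929], [274.2, 213.6]) [ 0.5497 -0.1529  0.131 ]
r ([257, 157, 28, 41, 805], [270.8, 177.7]) [ 0.5419 -0.1282  0.11  ]
```

View pics/w2.png

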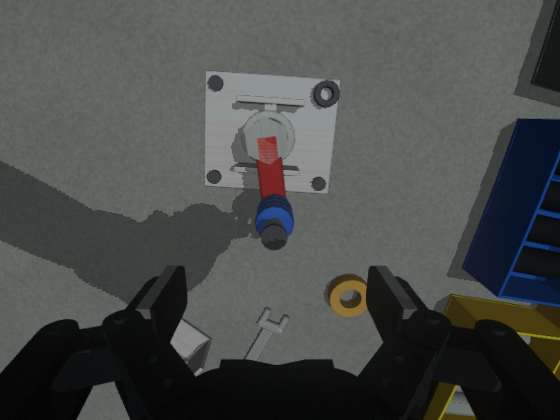

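Pin cap at (274,237), blue grip (274,214), head centre about (269,137).

```bash
python3 - <<'E'
from cell import arm
from h import *
c=dict(np.load("wrist.npz"));p=plane(c,(274,236.5),.178);h=plane(c,(268.5,137),.11);print(p,h,np.linalg.norm((p-h)[:2]))
print(plane(c,(272,75),.008),[plane(c,q,.008).round(3).tolist() for q in((206,71),(340,80),(328,193),(205,185))])
E
```

```text
[ 0.55014795 -0.154548    0.178     ] [ 0.53368492 -0.09509058  0.11      ] 0.06169454253606905
[ 0.52386334 -0.03480787  0.008     ] [[0.452, -0.044, 0.008], [0.598, -0.025, 0.008], [0.615, -0.152, 0.008], [0.468, -0.17, 0.008]]
```

{"op": "apply_moves", "data": {"increments": [[[-1.2, -1.7, 30], [0, 0, 0], 85], [[0, 0, 30], [0, 0, 0], 85], [[0, 0, 30], [0, 0, 0], 85], [[0, 0, 21], [0, 0, 0], 85], [[0, 0, 0], [0, 0, 0], 85], [[0, 0, 0], [0, 0, 0], 25], [[0, 0, 0], [0, 0, 0], 20], [[0, 0, 0], [0, 0, 0], 20], [[0, 0, 0], [0, 0, 0], 20], [[0, 0, 0], [0, 0, 0], 20], [[0, 0, 0], [0, 0, 0], 20]], "force": 50}}

```text
time: 4.08
tcp_pos: [0.5508, -0.1555, 0.121]
eef_rot: [2.0, 2.421, 0.001]
ft_force: [-1.2, 1.2, 6.4]
gripper_width: 0.338
grasp_force: 49.1
```

```bash
cat >> h.py <<'E'
def arc(s,a0,a1,n,C=(.534,-.097),r=.0595):
    "cumulatively rounded tool-frame rows from where the tool is to crank world angle a1"
    R=Ro.from_rotvec(s["eef_rot"]).as_matrix(); p0=s["tcp_pos"][:2]
    out=[];prev=np.zeros(2)
    for a in np.radians(np.linspace(a0,a1,n+1)[1:]):
        q=np.array(C)+r*np.array([np.cos(a),np.sin(a)])-p0
        u=np.round((R[:2,:2].T@q)*2000)/2; out.append((u-prev).tolist()); prev=u
    return out
E
python3 - <<'E'
from cell import arm
from h import *
s=arm.observe();print(arc(s,-74,-14,10))
E
```

```text
[[2.0, 6.0], [2.0, 6.0], [2.0, 6.0], [2.5, 5.5], [3.5, 5.0], [4.0, 5.0], [4.0, 4.5], [5.0, 4.0], [5.0, 3.5], [5.5, 3.0]]
```

{"op": "apply_moves", "data": {"increments": [[[2, 6, 0], [0, 0, 0], 20], [[2, 6, 0], [0, 0, 0], 20], [[2, 6, 0], [0, 0, 0], 20], [[2.5, 5.5, 0], [0, 0, 0], 20], [[3.5, 5, 0], [0, 0, 0], 20], [[4, 5, 0], [0, 0, 0], 20], [[4, 4.5, 0], [0, 0, 0], 20], [[5, 4, 0], [0, 0, 0], 20], [[5, 3.5, 0], [0, 0, 0], 20], [[5.5, 3, 0], [0, 0, 0], 20]]}}

```text
time: 5.32
tcp_pos: [0.5916, -0.1111, 0.1206]
eef_rot: [2.001, 2.422, 0.0]
ft_force: [0.1, -3.3, 5.8]
gripper_width: 0.338
grasp_force: 49.7
```

```bash
cat >> h.py <<'E'
def where(s,C=(.534,-.097)):
    v=s["tcp_pos"][:2]-C; return np.degrees(np.arctan2(v[1],v[0])).round(1),np.hypot(*v).round(4)
E
python3 - <<'E'
from cell import arm
from h import *
s=arm.observe();a,r=where(s);print(a,r);print(arc(s,a,45,10))
E
```

```text
-13.8 0.0593
[[5.5, 2.5], [6.0, 1.5], [6.0, 1.0], [6.0, 0.5], [6.0, 0.0], [6.0, -1.0], [6.0, -1.5], [6.0, -2.0], [5.5, -2.5], [5.0, -3.0]]
```

{"op": "apply_moves", "data": {"increments": [[[5.5, 2.5, 0], [0, 0, 0], 20], [[6, 1.5, 0], [0, 0, 0], 20], [[6, 1, 0], [0, 0, 0], 20], [[6, 0.5, 0], [0, 0, 0], 20], [[6, 0, 0], [0, 0, 0], 20], [[6, -1, 0], [0, 0, 0], 20], [[6, -1.5, 0], [0, 0, 0], 20], [[6, -2, 0], [0, 0, 0], 20], [[5.5, -2.5, 0], [0, 0, 0], 20], [[5, -3, 0], [0, 0, 0], 20], [[0, 0, 0], [0, 0, 0], 20], [[0, 0, 0], [0, 0, 0], 20]]}}

```text
time: 6.82
tcp_pos: [0.5747, -0.0549, 0.1199]
eef_rot: [-1.999, -2.42, 0.001]
ft_force: [-3.7, -2.6, 0.3]
gripper_width: 0.334
grasp_force: 49.5
```

```bash
python3 - <<'E'
from cell import arm,optics
from h import *
s=arm.observe();a,r=where(s);print(a,r)
c=optics.capture("side");w=optics.capture("wrist")
e=cv2.resize(c["image"][190:290,235:335],(500,500),interpolation=2)
cv2.imwrite("pics/s2.png",e)
print(arc(s,a,-75,12))
E
```

```text
45.9 0.0586
[[-8.5, 6.0], [-10.0, 3.5], [-10.0, 2.0], [-10.5, 0.0], [-10.5, -2.0], [-9.5, -3.5], [-9.0, -5.5], [-8.0, -7.0], [-7.0, -8.0], [-5.0, -9.0], [-3.5, -10.0], [-1.5, -10.0]]
```

View pics/s2.png

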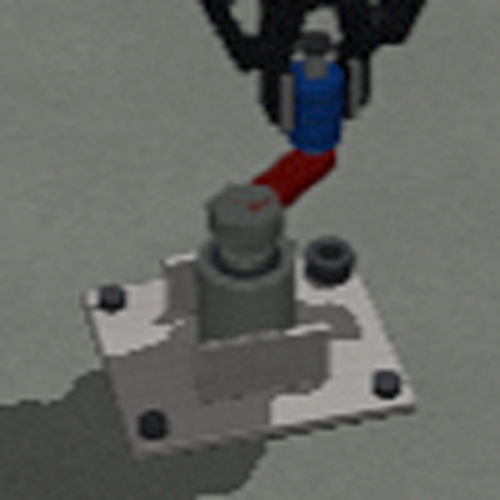

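The side view shows the crank now pointing to the upper right, with the head top at about (284,230), so slightly lower. The upward force vanished, which suggests the drop. I'll lower 4 mm: if the bolt dropped, it will be free.

{"op": "apply_moves", "data": {"increments": [[[0, 0, 1], [0, 0, 0], 20], [[0, 0, 1], [0, 0, 0], 20], [[0, 0, 1], [0, 0, 0], 20], [[0, 0, 1], [0, 0, 0], 20], [[0, 0, 0], [0, 0, 0], 20]]}}

```text
time: 7.55
tcp_pos: [0.5749, -0.055, 0.1158]
eef_rot: [-2.0, -2.42, 0.001]
ft_force: [-4.5, -2.7, -0.6]
gripper_width: 0.335
grasp_force: 49.5
```

```bash
python3 - <<'E'
from cell import arm,optics
from h import *
s=arm.observe();print(s["ft_force"],s["tcp_pos"])
S=dict(np.load("side.npz"));c=optics.capture("side")
for im in(S["image"],c["image"]):
    g=cv2.cvtColor(im,cv2.COLOR_BGR2GRAY).astype(int); print(g[218:245,278:287].mean(1).round().astype(int).tolist())
E
```

```text
[-4.51457782 -2.66899247 -0.58433298] [ 0.57487935 -0.05504041  0.11579447]
[108, 109, 108, 109, 109, 110, 115, 120, 122, 119, 119, 121, 115, 106, 84, 51, 44, 48, 51, 58, 56, 62, 54, 62, 57, 50, 36]
[116, 118, 117, 118, 117, 120, 119, 112, 98, 88, 81, 76, 76, 77, 77, 77, 75, 62, 62, 62, 63, 61, 63, 67, 59, 56, 38]
```

The 4 mm descent met no resistance, so the bolt has dropped. Next is winding forward about 396°, to a crank angle near −6.2.

```bash
python3 - <<'E'
from cell import arm
from h import *
s=arm.observe();a,r=where(s);print(a,r);o=arc(s,a,a-396,33,r=.059)
for i in(0,12,24):print(o[i:i+12])
E
```

```text
45.7 0.0586
[[-10.5, 6.5], [-12.0, 3.5], [-12.0, 1.0], [-12.5, -1.5], [-11.5, -4.0], [-10.5, -6.5], [-9.0, -8.5], [-7.0, -10.0], [-5.0, -11.5], [-2.5, -12.0], [0.5, -12.5], [3.0, -12.0]]
[[5.0, -11.0], [7.5, -10.0], [9.5, -8.0], [10.5, -6.0], [12.0, -3.5], [12.0, -1.0], [12.5, 1.5], [11.5, 4.0], [10.5, 6.5], [9.0, 8.5], [7.0, 10.0], [5.0, 11.5]]
[[2.5, 12.0], [-0.5, 12.5], [-2.5, 12.0], [-5.5, 11.0], [-7.5, 10.0], [-9.5, 8.0], [-10.5, 6.0], [-12.0, 3.5], [-12.0, 1.0]]
```

{"op": "apply_moves", "data": {"increments": [[[-10.5, 6.5, 0], [0, 0, 0], 20], [[-12, 3.5, 0], [0, 0, 0], 20], [[-12, 1, 0], [0, 0, 0], 20], [[-12.5, -1.5, 0], [0, 0, 0], 20], [[-11.5, -4, 0], [0, 0, 0], 20], [[-10.5, -6.5, 0], [0, 0, 0], 20], [[-9, -8.5, 0], [0, 0, 0], 20], [[-7, -10, 0], [0, 0, 0], 20], [[-5, -11.5, 0], [0, 0, 0], 20], [[-2.5, -12, 0], [0, 0, 0], 20], [[0.5, -12.5, 0], [0, 0, 0], 20], [[3, -12, 0], [0, 0, 0], 20]]}}

```text
time: 9.1
tcp_pos: [0.5261, -0.1576, 0.1169]
eef_rot: [2.0, 2.418, -0.005]
ft_force: [1.1, -5.5, -0.4]
gripper_width: 0.332
grasp_force: 49.9
```

```bash
python3 - <<'E'
from cell import arm
from h import *
s=arm.observe();print(where(s),s["joint_pos"].round(2),s["ft_force"].round(1))
E
```

```text
(np.float64(-97.4), np.float64(0.0612)) [-0.29  0.19 -0.21  1.16 -0.    1.09] [ 1.1 -5.5 -0.4]
```

{"op": "apply_moves", "data": {"increments": [[[5, -11, 0], [0, 0, 0], 20], [[7.5, -10, 0], [0, 0, 0], 20], [[9.5, -8, 0], [0, 0, 0], 20], [[10.5, -6, 0], [0, 0, 0], 20], [[12, -3.5, 0], [0, 0, 0], 20], [[12, -1, 0], [0, 0, 0], 20], [[12.5, 1.5, 0], [0, 0, 0], 20], [[11.5, 4, 0], [0, 0, 0], 20], [[10.5, 6.5, 0], [0, 0, 0], 20], [[9, 8.5, 0], [0, 0, 0], 20], [[7, 10, 0], [0, 0, 0], 20], [[5, 11.5, 0], [0, 0, 0], 20]]}}

```text
time: 10.6
tcp_pos: [0.5068, -0.0442, 0.116]
eef_rot: [-1.999, -2.421, 0.001]
ft_force: [-2.1, -0.2, -0.3]
gripper_width: 0.337
grasp_force: 50.0
```

```bash
python3 - <<'E'
from cell import arm
from h import *
s=arm.observe();a,r=where(s);print(a,r,s["ft_force"].round(1));print(arc(s,a,14,9,C=(.534,-.0985)))
E
```

```text
117.3 0.0594 [-2.1 -0.2 -0.3]
[[1.0, 11.5], [-0.5, 12.0], [-2.5, 11.5], [-4.5, 11.0], [-7.0, 9.5], [-8.5, 8.0], [-10.5, 6.5], [-11.0, 4.0], [-11.5, 2.0]]
```

{"op": "apply_moves", "data": {"increments": [[[1, 11.5, 0], [0, 0, 0], 20], [[-0.5, 12, 0], [0, 0, 0], 20], [[-2.5, 11.5, 0], [0, 0, 0], 20], [[-4.5, 11, 0], [0, 0, 0], 20], [[-7, 9.5, 0], [0, 0, 0], 20], [[-8.5, 8, 0], [0, 0, 0], 20], [[-10.5, 6.5, 0], [0, 0, 0], 20], [[-11, 4, 0], [0, 0, 0], 20], [[-11.5, 2, 0], [0, 0, 0], 20], [[0, 0, 0], [0, 0, 0], 20], [[0, 0, 0], [0, 0, 0], 20], [[0, 0, 0], [0, 0, 0], 20]]}}

```text
time: 12.1
tcp_pos: [0.592, -0.0863, 0.116]
eef_rot: [-2.002, -2.421, 0.004]
ft_force: [-4.8, -2.0, 0.1]
gripper_width: 0.336
grasp_force: 50.1
```

```bash
python3 - <<'E'
from cell import arm,optics
from h import *
s=arm.observe();print(where(s),s["ft_force"].round(1),s["grasp_force"],abs(s["qvel"]).max())
c=optics.capture("side");cv2.imwrite("pics/s3.png",cv2.resize(c["image"][190:290,235:335],(500,500),interpolation=2))
E
```

```text
(np.float64(10.4), np.float64(0.0589)) [-4.8 -2.   0.1] 50.06542146205902 0.0015719181007037
```

View pics/s3.png

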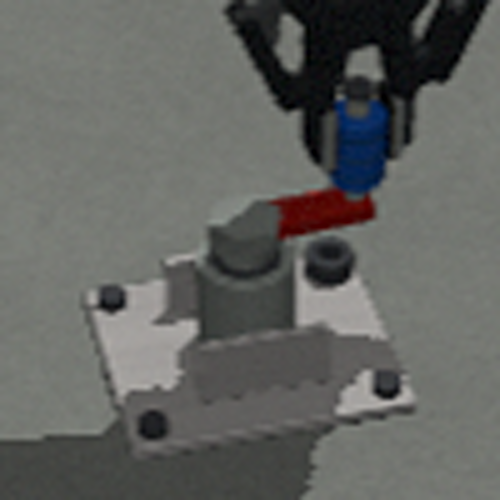

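The head is visibly sunk toward the boss, to about (244,222) in the crop. The grip is still held with a gap above the arm, at a crank angle of about −6.2 rad and standing still.

```bash
python3 -c "
from cell import arm
print(arm.hand_in())"
```

```text
the job is handed in; nothing more can be done
None
```

I wound the bolt back until it dropped into its thread, then forward about one turn (crank at about −6.2 rad by my measurement), and handed it in at about 12 s, still gripping the handgrip at 50 N; no verdict was returned.

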